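# Unload the module from the probe stand

### The arm

A 6-joint arm with a two-finger parallel gripper is mounted at the origin on a cart in front of the work surface, level with it; the furniture and walls round the work are solid. World frame = base frame: x ahead of the robot, y to its left, z up, the work surface at z = 0. Lengths are in m, angles in degrees, forces in N, time in s.
With the tool pointing down it reaches from about 0.275 to 0.975 m from the base axis. Payload 8.4 kg.
Tool frame: the origin (TCP) lies at the very end of the fingers, on their centre line; the grasp point (between the pads) lies 19 mm behind it; z points along the fingers, y is the line along which they close (so a half turn about z gives the same grasp; the last joint's range is limited). The gripper opens to 92 mm and grips with 3 to 60 N. Pads are 20 mm wide; open, the fingers measure 128 mm over their backs; the gripper's body (75 mm by 189 mm) begins 69 mm behind the grasp point.
Start: joints at [-74.049, 20.225, 93.587, -0, 66.188, -0.138], TCP at [0.173, -0.601, 0.215] pointing down, gripper open.
Joint ranges: [-150.9, 150.9], [-52.94, 120.26], [3.33, 152.33], [-74.26, 254.26], [0, 154.13], [-172.89, 172.89]. Speed limits (degrees/s): [127.2, 127.2, 159.86, 180, 180, 180].

### API

Orientations are given as [roll, pitch, yaw] about the fixed x, y, z axes, in that order (R = Rz(yaw) Ry(pitch) Rx(roll)).
In Python, from bench import manip gives the robot as it stands. The module is installed in compiled form; this text tells all that it offers.
- The arm moves only by the tool step_arm, never from a script. Its argument "steps" is text: rows parted by semicolons, each of 7 numbers parted by spaces: the shift along the tool's x, y, z in units of 40 mm (1.0 is 40 mm), then the turn, a rotation vector about the tool's x, y, z in rad, then the finger opening in mm, from 0 to 91.9. In form: tx ty tz ax ay az gripper; .... A call has 1 to 5 rows; each row shifts and turns the commanded pose from where the row before left it, along the tool's axes as they then stand; what a row does not reach is not made up. A row lasts 1/12 s, in which the tool goes at most 41.7 mm and 7.16 degrees, less where a joint would pass 70% of its speed; a pose out of reach is approached as far as the arm can. A call is refused whole if a number of a shift passes 1 or a number of a turn 0.125, either way. A call with a gripper value outside its range is refused whole. The fingers move at their own pace and stop on an object; "squeeze" is the grip in N (left out, the last holds). Time passes only in rows, so rows that do not move let the fingers close. It gives the time, the measured TCP pose, the force, the opening and the grip force at its end, in the units of the state.
- manip.get_obs(): the state, without advancing time (a new reading comes with each control period).
- manip.capture(name): name is "scene" or "top" or "wrist"; returns a dict with "pixels" (480x640x3 uint8, red, green, blue), "camera_matrix" (3x3 intrinsics, pixels), "extrinsics" (4x4, takes a point from camera to world coordinates); the wrist camera has in their place "hand_eye" (4x4, takes a point from camera to tool coordinates, whose origin is the TCP and whose axes are the flange's). Camera axes: x right, y up, looking along -z (the intrinsics and any distortion apply to the point x, -y, -z); pixel columns grow to the right and rows downward; lengths in m; the calibration is good to about 2 mm. A picture is of the moment at which its call begins: read the wrist's pose just before it. There is no depth.
- manip.hand_in(): hands the job in; it is judged then, once.
Trained networks look in a picture, given as the dict that the camera call returned (one of the last four; its "shot" number tells which), for a name from the list of things; names that differ only in an ending like _2 or _b are one class to them, and where a whole thing is asked for, a point or a joint stands for the part that bears it (a point fixed in the world has none). Each returns a list of dicts, best first, with "confidence" (0 to 1); they miss things now and then, are a little off and sometimes report something else, mostly with a low value. They report only what shows in the picture. A call takes as long as a camera call.
- manip.look_for(target, picture): "bbox" ([centre column, centre row, width, height] in pixels, round what is visible of it).
- manip.landmark_of(target, picture): "at" ([column, row] in pixels: a listed point, or the origin of a listed thing).
The state is a dict: "t": time; "joint_pos": joint angles; "qd": joint speeds; "tau": joint torques, N m; "ee_pos": TCP position; "ee_rot": TCP orientation; "wrist_force": force on the tool from outside, world axes, zero at the start; "ft_torque": the same for the moment, N m; "grip_width": finger opening in m; "finger_force": force on a finger pad.
Only numpy, scipy, OpenCV 4.12 (cv2) and the standard library are available. Lean on these libraries where they do the work, as an engineer would, in place of code of your own. Each camera call takes 0.05 s, during which the arm holds its last target. There are 200 camera calls.

### The job

The power supply module in the test stand has passed. Raise the sprung probe arm off it by its knob, swing it aside and let it down into its holding notch so that it stays up by itself; then take the module out by its heat sink and set it down on its feet in the grey crate, clear of the module already there. Do not drop the module, leave the probe arm parked, and leave everything else where it is.

Things in the scene. Friction and masses are not known exactly. Their poses are not given: they have to be found in the camera images.
- stand: Test stand, fixed: dark steel plate 212x104x12 mm. Origin: underside of the plate, on the axis of the round post; z up; the part along its -x, which points to the robot's right, carries the module between black corner stops 14 mm high. An aluminium collar 72 mm across, 99 mm high, with a cut-out rim stands round the post; a black spring housing, 35 mm across, tops the post at 150 mm
- probe_lift (a joint): Height of the sprung probe arm (m): 0 with the probe on the module, 0.030 at its upper stop. Spring and weight press it down with about 6.5 N at 0, 9.5 N at 0.030. The collar's rim keeps the arm from swinging until it is above 0.016; the rim then slopes up to a crest at 0.025 just before the notch. In the notch it rests at 0.018
- probe_swing (a joint): Swing of the arm about the post (rad): 0 over the module (arm along the stand's -x), growing clockwise from above, towards the stand's +y and so towards the robot. The notch is at 1.38 to 1.40, the stop at 1.55. The spring also turns the arm back (up to 0.09 N m, 1 N at the knob): let go short of about 1.15 it slides down the rim and snaps back onto the module
- knob (a point): Point to grasp on the arm's knob: black, upright, round, 23 mm across over 29 mm of height with a 29 mm rim above. The point lies on the knob's axis, 85 mm from the post's axis, 104 mm above the bench with the probe down, 25 mm below the knob's top and 22 mm above the 24x22 mm block that carries the knob and, below it, the brass probe
- notch (a point): Middle of the floor of the holding notch in the collar's rim, 27 mm from the post's axis, 84 mm above the bench: 7 mm deep, 18 mm wide at the top, seats the 12 mm round arm
- module: Power supply module to unload, loose, 0.2 to 0.33 kg: green board 104x64x2.4 mm on four 8 mm brass feet. Origin: centre of the underside of the feet; z up, x along its length. Black finned heat sink 40 mm (x) by 30 mm (y), centred 27 mm from the origin along -x, from 10 to 58 mm high: grasp it across its 30 mm. Other parts are under 29 mm high
- tested_module: The same kind of module, tested before, standing in the far half of the crate; same frame. Leave it where it is
- crate_rear: Open grey crate, fixed. Origin: centre of its underside; its y points away from the robot (world +x), its x to the right (world -y). Inside 190 mm (x) by 290 mm (y), turned 4 degrees counterclockwise in this frame; floor 4 mm thick; rim 110 mm above the bench, 12 mm wide. Its half towards the robot (-y) is free
- driver_red: Bystander: red screwdriver 158 mm long, lying between stand and crate. Origin: centre of its underside
- side_cutters: Bystander: side cutters 105x40x8 mm with red grips, lying between the stand and the blue drawer cabinet. Origin: centre of the underside
- tip_tin: Bystander: small round tin, 36 mm across, 15 mm high, behind the stand, to the right. Origin: centre of its underside
- flux_pen: Bystander: white pen 132 mm long, 14 mm thick, lying behind the stand. Origin: centre of its underside
- wash_bottle: Bystander: white wash bottle with red nozzle, 158 mm high, behind the stand, to the left. Origin: centre of its underside

How it is judged:
By the outcome, as a careful person would: the job done as asked, in the order asked, and still so for the second after the job is handed in, with the robot touching nothing.
It also fails if it takes over 64 s, if anything falls off the work surface, if the arm or the gripper's body presses on something with over 40 N, if the wrist force passes 120 N, or if a joint passes its speed limit or range.

## Working session

There is one attempt and no reset: what is moved stays moved. The work goes in short steps, Python scripts to look and compute and a tool call to move; the robot and the scene stay as the last step left them, time stands still between calls to the robot, and variables do not carry over. Pictures are saved under pics/ and viewed, at most 12 in all, crops included, and the job is handed in when it is done.

Besides the shell and the picture viewer there is one more tool, called after "Call:" by a JSON object that holds its "api" and its "payload", one argument or row to a line. step_arm: Moves the arm, as the interface text tells. Its arguments: {"type":"object","properties":{"steps":{"type":"string"},"squeeze":{"type":"number"}},"required":["steps"]}

```bash
mkdir -p pics; cat > h.py <<'E'
import numpy as np, cv2
from bench import manip
from scipy.spatial.transform import Rotation as R
np.set_printoptions(precision=4,suppress=True)
def ray(pic,px):
    K=np.array(pic["camera_matrix"]);T=np.array(pic["extrinsics"])
    d=np.linalg.inv(K)@[px[0],px[1],1]; d=T[:3,:3]@[d[0],-d[1],-d[2]]
    return T[:3,3],d
def atz(pic,px,z):
    o,d=ray(pic,px); return o+d*(z-o[2])/d[2]
def proj(pic,p):
    K=np.array(pic["camera_matrix"]);T=np.array(pic["extrinsics"])
    c=T[:3,:3].T@(np.array(p)-T[:3,3]); u=K@[c[0],-c[1],-c[2]]; return u[:2]/u[2]
def tri(p1,a,p2,b):
    o1,d1=ray(p1,a);o2,d2=ray(p2,b)
    s=np.linalg.lstsq(np.c_[d1,-d2],o2-o1,rcond=None)[0]
    return (o1+s[0]*d1+o2+s[1]*d2)/2, np.linalg.norm(o1+s[0]*d1-o2-s[1]*d2)
E
python3 - <<'E'
from h import *
s=manip.capture("scene");t=manip.capture("top")
for n,p in(("scene",s),("top",t)): cv2.imwrite(f"pics/{n}0.png",p["pixels"][:,:,::-1]); print(n,p.keys(),np.array(p["extrinsics"])[:3,3])
for k in ["stand","knob","notch","module","tested_module","crate_rear","driver_red","side_cutters","tip_tin","flux_pen","wash_bottle"]:
    a=manip.landmark_of(k,s);b=manip.landmark_of(k,t)
    f=lambda l:[(np.round(x["at"],1).tolist(),round(x["confidence"],2)) for x in l[:2]]
    print(k,f(a),f(b), tri(s,a[0]["at"],t,b[0]["at"]) if a and b else "", [atz(t,x["at"],{"knob":.104,"notch":.084,"module":.012,"tested_module":.004}.get(k,0)) for x in b[:2]])
o=manip.get_obs();print(o)
E
```

```text
scene dict_keys(['pixels', 'camera_matrix', 'extrinsics', 'shot']) [ 0.2691 -0.5206  0.9553]
top dict_keys(['pixels', 'camera_matrix', 'extrinsics', 'shot']) [ 0.5092 -0.1601  1.2743]
stand [([242.8, 237.3], 0.67)] [([263.7, 256.9], 0.71), ([220.8, 191.9], 0.57)] (array([ 0.5474, -0.0526, -0.0014]), np.float64(0.00772615561558396)) [array([ 0.5506, -0.0547,  0.    ]), array([0.7018, 0.0494, 0.    ])]
knob [([277.4, 234.2], 0.96)] [([297.4, 251.0], 0.57)] (array([ 0.5615, -0.1352,  0.097 ]), np.float64(0.0003932532177562959)) [array([ 0.5611, -0.1353,  0.104 ])]
notch [([234.8, 227.4], 0.94), ([271.9, 157.0], 0.19)] [([263.8, 269.0], 0.88), ([313.3, 251.7], 0.66)] (array([ 0.5233, -0.0628,  0.0762]), np.float64(0.0038007141604935544)) [array([ 0.5216, -0.0625,  0.084 ]), array([ 0.561 , -0.1696,  0.084 ])]
module [([296.3, 265.8], 0.76)] [([310.9, 251.4], 0.77), ([350.6, 282.6], 0.73)] (array([ 0.5678, -0.1668,  0.0115]), np.float64(0.0075119400878397285)) [array([ 0.5647, -0.1646,  0.012 ]), array([ 0.4941, -0.2573,  0.012 ])]
tested_module [([426.7, 317.0], 0.61)] [([409.1, 207.3], 
[... 769 characters left out ...]
7, -0.0802,  0.    ])]
wash_bottle [([270.6, 156.0], 0.75), ([381.3, 242.7], 0.15)] [([220.9, 188.5], 0.71)] (array([0.7084, 0.0496, 0.0029]), np.float64(0.0024517105615937326)) [array([0.7099, 0.0493, 0.    ])]
{'t': 1.2, 'joint_pos': array([-74.0484,  20.2247,  93.5866,   0.0015,  66.1877,  -0.1393]), 'qd': array([-0.0494, -0.0139,  0.0608,  0.0124,  0.0162,  0.016 ]), 'tau': array([  0.0037, -59.377 , -33.4559,   0.07  ,   0.0158,   0.    ]), 'ee_pos': array([ 0.1732, -0.6005,  0.2146]), 'ee_rot': array([179.999 ,  -0.0013,  16.0903]), 'wrist_force': array([-0.1665, -0.3729,  0.6444]), 'ft_torque': array([ 0.0204, -0.0522, -0.012 ]), 'finger_force': 0.0, 'grip_width': 0.09196605280975335}
```

```bash
python3 - <<'E'
import cv2
for n,(r,c) in {"top":((130,350),(180,490)),"scene":((130,400),(180,520))}.items():
    i=cv2.imread(f"pics/{n}0.png")[r[0]:r[1],c[0]:c[1]]; s=800/i.shape[1]; i=cv2.resize(i,None,fx=s,fy=s,interpolation=cv2.INTER_CUBIC); cv2.imwrite(f"pics/{n}0c.png",i[:600]);print(i.shape,s)
E
```

```text
(568, 800, 3) 2.5806451612903225
(635, 800, 3) 2.3529411764705883
```

View pics/top0c.png

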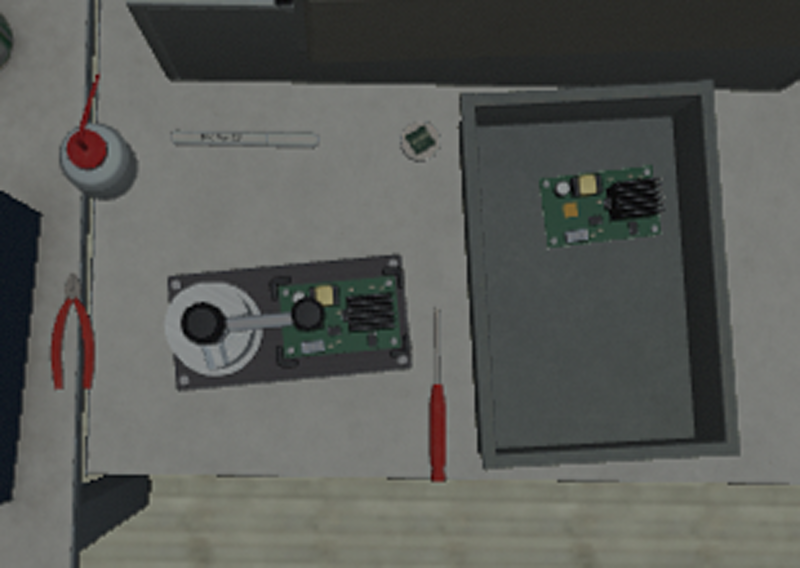

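View pics/scene0c.png

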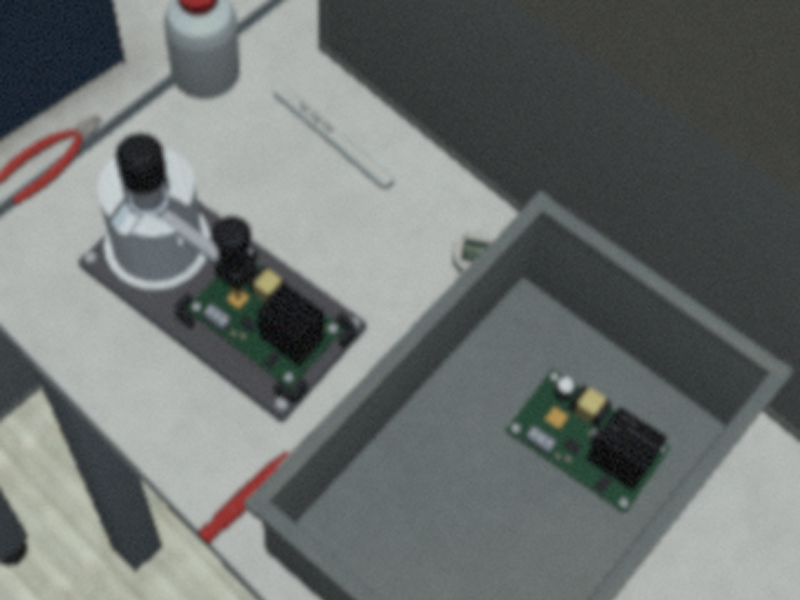

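The top crop shows the post at (203,322), the knob at (307,313) and the heat sink at (370,312). The crate rim corners are at (460,95), (712,82), (738,455) and (484,468). The scene crop agrees. Next I'll compute the geometry.

```bash
cat >> h.py <<'E'
def plan(pos,yaw):
    o=manip.get_obs(); r0=R.from_euler("xyz",o["ee_rot"],degrees=True); r1=R.from_euler("xyz",[180,0,yaw],degrees=True)
    print("at",o["ee_pos"],o["ee_rot"],"shift/40mm",r0.inv().apply(np.array(pos)-o["ee_pos"])/.04,"turn",(r0.inv()*r1).as_rotvec())
E
python3 - <<'E'
from h import *
s=manip.capture("scene");t=manip.capture("top")
c=lambda x,y:np.array([x,y])/2.5806+[180,130]-.3
print("rim",*[atz(t,c(*p),.11) for p in((460,95),(712,82),(738,455),(484,468))])
print("plate",*[atz(t,c(*p),.012) for p in((168,278),(400,254),(411,366),(178,390))])
print("post",atz(t,c(203,321),.15),"knobtop",atz(t,c(307,312),.127),"sinktop",atz(t,c(370,311),.07))
print("tested sink",atz(t,c(634,199),.062))
d=lambda x,y:np.array([x,y])/2.3529+[180,130]-.3
print("scene: post",atz(s,d(139,148),.15),"knob",atz(s,d(232,230),.129))
for k in ["stand","probe_lift","knob","module","tested_module","crate_rear"]:
    for n,p in(("s",s),("t",t)): print(k,n,[(np.round(x["bbox"]).tolist(),round(x["confidence"],2)) for x in manip.look_for(k,p)[:2]])
E
```

```text
rim [ 0.7455 -0.263   0.11  ] [ 0.7602 -0.4746  0.11  ] [ 0.4494 -0.4952  0.11  ] [ 0.4357 -0.2858  0.11  ]
plate [ 0.5947 -0.011   0.012 ] [ 0.6197 -0.219   0.012 ] [ 0.5192 -0.2301  0.012 ] [ 0.4946 -0.0223  0.012 ]
post [ 0.5514 -0.056   0.15  ] knobtop [ 0.5609 -0.1384  0.127 ] sinktop [ 0.5652 -0.1912  0.07  ]
tested sink [ 0.6665 -0.4193  0.062 ]
scene: post [ 0.5515 -0.0564  0.15  ] knob [ 0.5604 -0.1414  0.129 ]
stand s [([274.0, 248.0, 122.0, 123.0], 0.96)]
stand t [([291.0, 256.0, 101.0, 55.0], 0.85)]
probe_lift s [([261.0, 233.0, 54.0, 48.0], 0.81), ([268.0, 135.0, 34.0, 73.0], 0.33)]
probe_lift t [([286.0, 254.0, 40.0, 15.0], 0.51)]
knob s [([269.0, 237.0, 44.0, 33.0], 0.87)]
knob t [([288.0, 251.0, 38.0, 12.0], 0.74), ([342.0, 184.0, 16.0, 16.0], 0.33)]
module s [([295.0, 268.0, 64.0, 53.0], 0.81)]
module t [([311.0, 253.0, 47.0, 33.0], 0.67)]
tested_module s [([429.0, 316.0, 68.0, 64.0], 0.78)]
tested_module t [([412.0, 212.0, 47.0, 37.0], 0.59)]
crate_rear s []
crate_rear t []
```

```bash
cat >> h.py <<'E'
def rows(wps,g,start=None):
    """wps: list of (pos,yaw,n); prints rounded rows, integrating the rounding"""
    o=manip.get_obs(); p,y=start or (o["ee_pos"],o["ee_rot"][2])
    p=np.array(p,float)
    for q,yw,n in wps:
        p0,y0=p.copy(),y
        for i in range(1,n+1):
            r=R.from_euler("xyz",[180,0,y],degrees=True)
            t=np.round(r.inv().apply(p0+(np.array(q)-p0)*i/n-p)/.04,2); a=np.round(-np.radians(y0+(yw-y0)*i/n-y),3)
            p=p+r.apply(t*.04); y-=np.degrees(a)
            print(*["%g"%v for v in t],"0 0 %g %g;"%(a,g),end=" \n" if i%5==0 or i==n else " ")
        print("->",p,y)
E
python3 -c "
from h import *
print(manip.get_obs()['ee_pos'])
rows([((.5605,-.138,.2),96.5,16)],60)"
```

```text
[ 0.1732 -0.6005  0.2146]
0.78 -0.53 0.02 0 0 -0.088 60; 0.83 -0.45 0.03 0 0 -0.087 60; 0.86 -0.39 0.02 0 0 -0.088 60; 0.89 -0.3 0.02 0 0 -0.088 60; 0.91 -0.23 0.02 0 0 -0.088 60; 
0.94 -0.14 0.03 0 0 -0.087 60; 0.94 -0.06 0.02 0 0 -0.088 60; 0.94 0.02 0.02 0 0 -0.088 60; 0.94 0.1 0.02 0 0 -0.087 60; 0.92 0.18 0.03 0 0 -0.088 60; 
0.91 0.27 0.02 0 0 -0.088 60; 0.87 0.34 0.02 0 0 -0.088 60; 0.85 0.42 0.03 0 0 -0.087 60; 0.8 0.49 0.02 0 0 -0.088 60; 0.76 0.56 0.02 0 0 -0.088 60; 
0.71 0.62 0.02 0 0 -0.087 60; 
-> [ 0.5604 -0.138   0.2002] 96.47528030075313
```

Call:
{"api": "step_arm", "payload": {
  "steps": "0.78 -0.53 0.02 0 0 -0.088 60; 0.83 -0.45 0.03 0 0 -0.087 60; 0.86 -0.39 0.02 0 0 -0.088 60; 0.89 -0.3 0.02 0 0 -0.088 60; 0.91 -0.23 0.02 0 0 -0.088 60"
}}

```text
t: 2.32
ee_pos: [0.2948, -0.4547, 0.2102]
ee_rot: [180.0, 0.0, 41.5]
wrist_force: [0.6, -0.0, 0.2]
grip_width: 0.0613
finger_force: 0.0
```

Call:
{"api": "step_arm", "payload": {
  "steps": "0.94 -0.14 0.03 0 0 -0.087 60; 0.94 -0.06 0.02 0 0 -0.088 60; 0.94 0.02 0.02 0 0 -0.088 60; 0.94 0.1 0.02 0 0 -0.087 60; 0.92 0.18 0.03 0 0 -0.088 60"
}}

```text
t: 2.73
ee_pos: [0.4162, -0.31, 0.2057]
ee_rot: [180.0, 0.0, 66.6]
wrist_force: [0.7, -0.2, 0.9]
grip_width: 0.0599
finger_force: 0.0
```

Call:
{"api": "step_arm", "payload": {
  "steps": "0.91 0.27 0.02 0 0 -0.088 60; 0.87 0.34 0.02 0 0 -0.088 60; 0.85 0.42 0.03 0 0 -0.087 60; 0.8 0.49 0.02 0 0 -0.088 60; 0.76 0.56 0.02 0 0 -0.088 60"
}}

```text
t: 3.15
ee_pos: [0.5374, -0.1654, 0.2011]
ee_rot: [180.0, 0.0, 91.7]
wrist_force: [0.6, -0.8, 0.7]
grip_width: 0.0601
finger_force: 0.0
```

Call:
{"api": "step_arm", "payload": {
  "steps": "0.71 0.62 0.02 0 0 -0.087 60; 0 0 0 0 0 0 60; 0 0 0 0 0 0 60"
}}

```text
t: 3.4
ee_pos: [0.5613, -0.1365, 0.1999]
ee_rot: [-180.0, -0.0, 96.6]
wrist_force: [-0.4, -0.8, 0.3]
grip_width: 0.0599
finger_force: 0.0
```

```bash
cat >> h.py <<'E'
def wrist():
    o=manip.get_obs(); p=manip.capture("wrist"); T=np.eye(4); T[:3,:3]=R.from_euler("xyz",o["ee_rot"],degrees=True).as_matrix(); T[:3,3]=o["ee_pos"]
    p["extrinsics"]=T@np.array(p["hand_eye"]); return o,p
E
python3 - <<'E'
from h import *
o,p=wrist(); print(o["ee_pos"],o["ee_rot"],p["extrinsics"][:3,3])
cv2.imwrite("pics/w1.png",p["pixels"][:,:,::-1])
for k,z in (("knob",.104),("module",.012),("stand",0)):
    for x in manip.landmark_of(k,p)[:2]: print(k,x["at"],x["confidence"],atz(p,x["at"],z))
print("expected knob px",proj(p,[.5605,-.138,.129]),proj(p,[.5605,-.138,.104]))
E
```

```text
[ 0.5613 -0.1365  0.1999] [-179.9884   -0.0045   96.6333] [ 0.551  -0.0594  0.3715]
knob [321.1, 239.6] 0.62 [ 0.5595 -0.1372  0.104 ]
stand [319.0, 131.2] 0.65 [ 0.5478 -0.0565  0.    ]
expected knob px [322.2472 250.7386] [322.2148 240.7219]
```

View pics/w1.png

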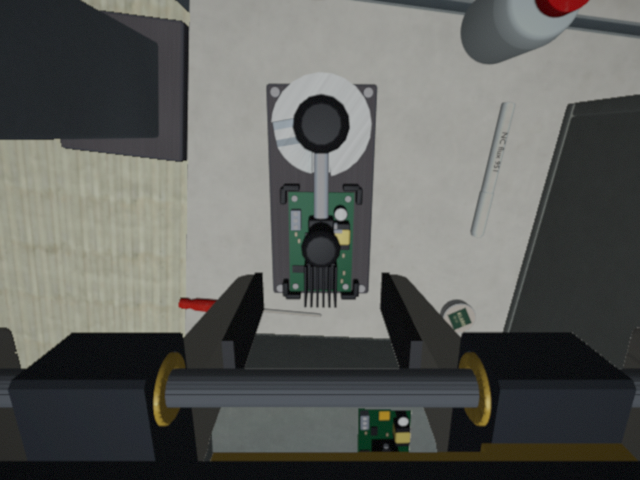

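The wrist view shows the knob at (320,247) and the post at (321,124), with the arm aligned with the tool's x axis. The knob is at about (0.560,-0.137), which is consistent with the earlier estimates, so I'm descending.

```bash
python3 -c "
from h import *
rows([((.560,-.1375,.15),96.5,2),((.560,-.1375,.087),96.5,3)],60)"
```

```text
0.02 0.01 0.63 0 0 -0.001 60; 0.02 0 0.63 0 0 -0.001 60; 
-> [ 0.5599 -0.1374  0.1498] 96.47747401906155
-0 0 0.52 0 0 -0 60; -0 0 0.53 0 0 -0 60; -0 0 0.52 0 0 -0 60; 
-> [ 0.5599 -0.1374  0.087 ] 96.47747401906155
```

Call:
{"api": "step_arm", "payload": {
  "steps": "0 0 0.63 0 0 0 60; 0 0 0.63 0 0 0 60; 0 0 0.52 0 0 0 60; 0 0 0.53 0 0 0 60; 0 0 0.52 0 0 0 60",
  "squeeze": 35
}}

```text
t: 4.02
ee_pos: [0.5597, -0.1393, 0.0863]
ee_rot: [180.0, 0.0, 96.3]
wrist_force: [-0.1, -0.9, -0.4]
grip_width: 0.06
finger_force: 0.0
```

Call:
{"api": "step_arm", "payload": {
  "steps": "0 0 0 0 0 0 60; 0 0 0 0 0 0 30; 0 0 0 0 0 0 15; 0 0 0 0 0 0 15; 0 0 0 0 0 0 15"
}}

```text
t: 4.43
ee_pos: [0.5613, -0.1384, 0.0885]
ee_rot: [179.9, 0.0, 96.5]
wrist_force: [0.2, -0.1, 0.4]
grip_width: 0.0353
finger_force: 0.0
```

Call:
{"api": "step_arm", "payload": {
  "steps": "0 0 0 0 0 0 15; 0 0 0 0 0 0 15; 0 0 0 0 0 0 15; 0 0 0 0 0 0 15"
}}

```text
t: 4.77
ee_pos: [0.561, -0.1382, 0.0877]
ee_rot: [179.9, 0.0, 96.5]
wrist_force: [-0.8, -0.9, 6.1]
grip_width: 0.0269
finger_force: 35.0
```

```bash
python3 -c "
from h import *
o=manip.get_obs();print(o['ee_pos'],o['wrist_force'],o['grip_width'],o['finger_force'])"
```

```text
[ 0.561  -0.1382  0.0877] [-0.8291 -0.8804  6.1371] 0.026897095963831226 35.00110630877316
```

```bash
python3 - <<'E'
from h import *
s=manip.capture("scene")["pixels"][160:280,200:360,::-1]
o,w=wrist(); w=w["pixels"][150:390,160:480,::-1]
cv2.imwrite("pics/g1.png",np.vstack([cv2.resize(s,(640,480),interpolation=cv2.INTER_CUBIC)[:300],cv2.resize(w,(640,480))[:290]]))
E
```

```text
(no output)
```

View pics/g1.png

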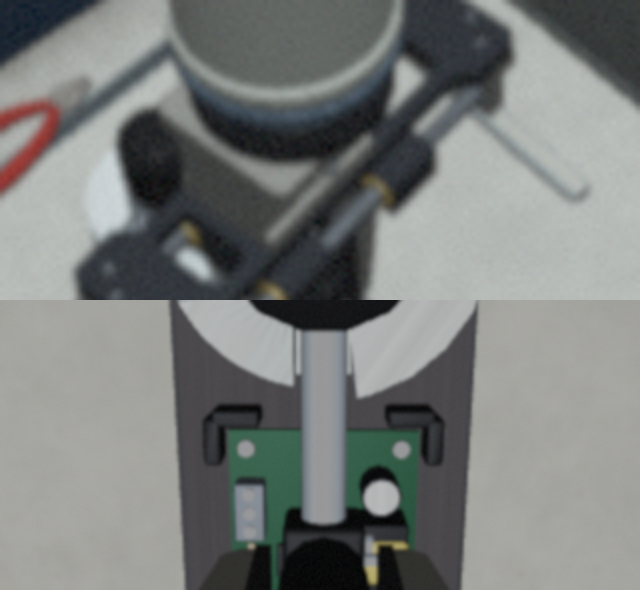

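The scene view is blocked by the hand. The wrist view shows the knob between the fingers. A width of 26.9 mm suggests the pads are riding on the rim, so I'll open, go 2.5 mm lower and grip again.

Call:
{"api": "step_arm", "payload": {
  "steps": "0 0 0 0 0 0 45; 0 0 0 0 0 0 45; 0 0 0.06 0 0 0 45; 0 0 0 0 0 0 40; 0 0 0 0 0 0 15"
}}

```text
t: 5.28
ee_pos: [0.5601, -0.1379, 0.0842]
ee_rot: [-180.0, -0.0, 96.5]
wrist_force: [-0.3, -0.1, -0.3]
grip_width: 0.0356
finger_force: 0.0
```

Call:
{"api": "step_arm", "payload": {
  "steps": "0 0 0 0 0 0 15; 0 0 0 0 0 0 15; 0 0 0 0 0 0 15; 0 0 0 0 0 0 15; 0 0 0 0 0 0 15"
}}

```text
t: 5.7
ee_pos: [0.5603, -0.138, 0.0845]
ee_rot: [-180.0, -0.0, 96.5]
wrist_force: [-0.6, -0.3, -1.7]
grip_width: 0.0268
finger_force: 35.0
```

Call:
{"api": "step_arm", "payload": {
  "steps": "0 0 -0.2 0 0 0 15; 0 0 -0.2 0 0 0 15; 0 0 -0.2 0 0 0 15; 0 0 -0.1 0 0 0 15; 0 0 0 0 0 0 15"
}}

```text
t: 6.12
ee_pos: [0.5606, -0.1379, 0.1136]
ee_rot: [180.0, 0.0, 96.5]
wrist_force: [0.8, 0.8, -10.1]
grip_width: 0.0266
finger_force: 35.0
```

```bash
python3 - <<'E'
from h import *
o,w=wrist(); print(o["ee_pos"],o["wrist_force"],o["ft_torque"],o["grip_width"])
cv2.imwrite("pics/g2.png",cv2.resize(w["pixels"][50:350,120:520,::-1],(800,600)))
# swing rows
P=np.array([.5508,-.054]);k=np.array([.560,-.1378]);z=.1125
a0=np.arctan2(*(k-P)[::-1]); n=14
print("r",np.linalg.norm(k-P),np.degrees(a0))
w=[]
for i in range(1,n+1):
    a=a0-1.39*i/n
    w.append(((*(P+.0845*np.array([np.cos(a),np.sin(a)])),z),96.5-np.degrees(1.39*i/n),1))
rows(w,15,([*k,z],96.5))
E
```

```text
[ 0.5606 -0.1379  0.1136] [  0.8385   0.7667 -10.1432] [ 0.0547 -0.0546 -0.0258] 0.026627117740092295
r 0.08430349933425067 -83.73486162943921
0.01 -0.21 -0 0 0 0.099 15; 
-> [ 0.5516 -0.1384  0.1125] 90.82771782820485
0.01 -0.21 -0 0 0 0.1 15; 
-> [ 0.5432 -0.1381  0.1125] 85.09813987689662
0.01 -0.21 -0 0 0 0.099 15; 
-> [ 0.5349 -0.137   0.1125] 79.42585770510148
0.01 -0.21 -0 0 0 0.099 15; 
-> [ 0.5267 -0.135   0.1125] 73.75357553330633
0.01 -0.21 -0 0 0 0.099 15; 
-> [ 0.5187 -0.1323  0.1125] 68.08129336151119
0.01 -0.21 -0 0 0 0.1 15; 
-> [ 0.5111 -0.1288  0.1125] 62.35171541020296
0.02 -0.21 -0 0 0 0.099 15; 
-> [ 0.504  -0.1242  0.1125] 56.6794332384078
0.01 -0.2 -0 0 0 0.099 15; 
-> [ 0.4976 -0.1194  0.1125] 51.00715106661265
0.01 -0.21 -0 0 0 0.1 15; 
-> [ 0.4913 -0.1139  0.1125] 45.27757311530442
0.01 -0.21 -0 0 0 0.099 15; 
-> [ 0.4856 -0.1077  0.1125] 39.60529094350927
0.01 -0.21 -0 0 0 0.099 15; 
-> [ 0.4805 -0.1009  0.1125] 33.933008771714114
0.01 -0.21 -0 0 0 0.099 15; 
-> [ 0.4762 -0.0937  0.1125] 28.260726599918964
0.01 -0.21 -0 0 0 0.1 15; 
-> [ 0.4726 -0.0861  0.1125] 22.53114864861073
0.01 -0.21 -0 0 0 0.099 15; 
-> [ 0.4697 -0.0782  0.1125] 16.85886647681558
```

View pics/g2.png

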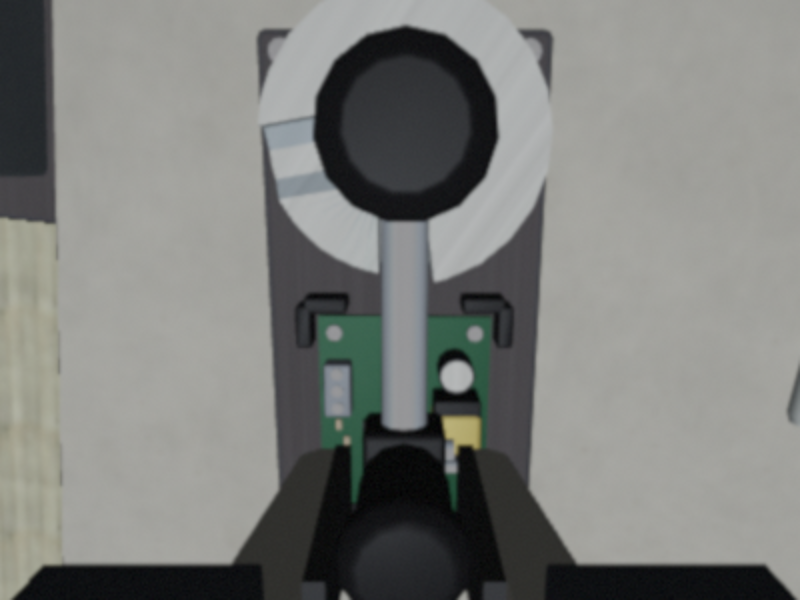

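The arm has lifted about 29 mm, with 10 N on the wrist. The picture shows the block still under the knob and the notch at (300,160), on the robot's side. Now I swing it.

Call:
{"api": "step_arm", "payload": {
  "steps": "0.01 -0.21 0 0 0 0.1 15; 0.01 -0.21 0 0 0 0.1 15; 0.01 -0.21 0 0 0 0.1 15; 0.01 -0.21 0 0 0 0.1 15; 0.01 -0.21 0 0 0 0.1 15"
}}

```text
t: 6.58
ee_pos: [0.5187, -0.132, 0.1122]
ee_rot: [-180.0, -0.0, 67.5]
wrist_force: [2.6, 3.8, -9.3]
grip_width: 0.0267
finger_force: 35.0
```

Call:
{"api": "step_arm", "payload": {
  "steps": "0.01 -0.21 0 0 0 0.1 15; 0.01 -0.21 0 0 0 0.1 15; 0.01 -0.21 0 0 0 0.1 15; 0 0 0 0 0 0 15"
}}

```text
t: 6.92
ee_pos: [0.4969, -0.1185, 0.1124]
ee_rot: [-180.0, -0.1, 50.3]
wrist_force: [3.3, 1.0, -8.3]
grip_width: 0.0267
finger_force: 35.0
```

Call:
{"api": "step_arm", "payload": {
  "steps": "0.01 -0.21 -0.02 0 0 0.1 15; 0.01 -0.21 0 0 0 0.1 15; 0.01 -0.21 0 0 0 0.1 15; 0.01 -0.21 0 0 0 0.1 15; 0.01 -0.21 0 0 0 0.1 15"
}}

```text
t: 7.33
ee_pos: [0.473, -0.0858, 0.1134]
ee_rot: [180.0, -0.1, 21.8]
wrist_force: [3.4, 2.2, -9.5]
grip_width: 0.0266
finger_force: 35.0
```

Call:
{"api": "step_arm", "payload": {
  "steps": "0 -0.18 0 0 0 0.09 15; 0 0 0 0 0 0 15; 0 0 0 0 0 0 15"
}}

```text
t: 7.58
ee_pos: [0.4707, -0.0792, 0.1135]
ee_rot: [180.0, -0.1, 16.9]
wrist_force: [3.5, 2.1, -9.6]
grip_width: 0.027
finger_force: 35.0
```

```bash
python3 - <<'E'
from h import *
o,w=wrist(); print(o["ee_pos"],o["ee_rot"],o["wrist_force"],o["ft_torque"],o["grip_width"])
cv2.imwrite("pics/g3.png",cv2.resize(w["pixels"][50:350,120:520,::-1],(800,600)))
P=np.array([.5508,-.054]); d=o["ee_pos"][:2]-P; print(np.linalg.norm(d), np.degrees(np.arctan2(*d[::-1])), "swing by yaw",np.radians(96.5-o["ee_rot"][2]))
E
```

```text
[ 0.4707 -0.0792  0.1135] [179.9765  -0.0629  16.9457] [ 3.4747  2.1425 -9.5542] [ 0.3754 -0.4396  0.1298] 0.026952308684184884
0.0839971769187984 -162.56627251739675 swing by yaw 1.3884842007858536
```

View pics/g3.png

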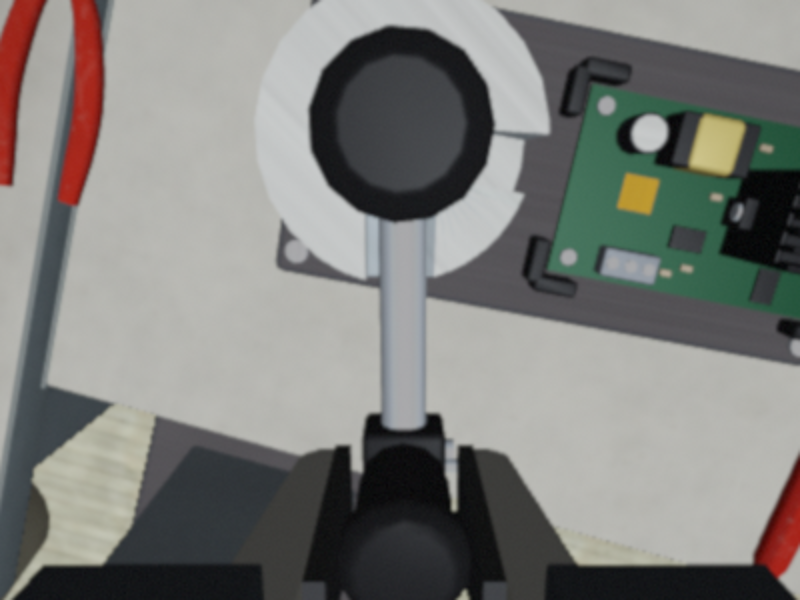

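The arm at (404,250) sits between the notch walls at (370,250) and (432,250), so it is centred. I'm lowering it.

Call:
{"api": "step_arm", "payload": {
  "steps": "0 0 0.07 0 0 0 15; 0 0 0.07 0 0 0 15; 0 0 0.07 0 0 0 15; 0 0 0.05 0 0 0 15; 0 0 0 0 0 0 15"
}}

```text
t: 8.05
ee_pos: [0.4707, -0.0796, 0.1032]
ee_rot: [180.0, -0.0, 16.9]
wrist_force: [3.0, 3.4, -2.4]
grip_width: 0.0267
finger_force: 35.0
```

Call:
{"api": "step_arm", "payload": {
  "steps": "0 0 0.02 0 0 0 15; 0 0 0.02 0 0 0 15; 0 0 0 0 0 0 15"
}}

```text
t: 8.3
ee_pos: [0.4708, -0.0798, 0.1027]
ee_rot: [180.0, -0.1, 16.9]
wrist_force: [-2.9, 3.7, 13.5]
grip_width: 0.0265
finger_force: 35.0
```

Call:
{"api": "step_arm", "payload": {
  "steps": "0 0 -0.02 0 0 0 15; 0 0 0 0 0 0 35; 0 0 0 0 0 0 55; 0 0 0 0 0 0 60; 0 0 0 0 0 0 60"
}}

```text
t: 8.72
ee_pos: [0.4699, -0.0796, 0.102]
ee_rot: [-180.0, 0.0, 16.8]
wrist_force: [0.4, 0.7, 0.6]
grip_width: 0.0514
finger_force: 0.0
```

Call:
{"api": "step_arm", "payload": {
  "steps": "0 0 0 0 0 0 60; 0 0 -0.5 0 0 0 60; 0 0 -0.8 0 0 0 60; 0 0 -0.9 0 0 0 60; 0 0 -0.5 0 0 0 60"
}}

```text
t: 9.13
ee_pos: [0.4711, -0.0797, 0.2132]
ee_rot: [179.9, -0.1, 16.8]
wrist_force: [1.5, -0.1, -0.3]
grip_width: 0.0603
finger_force: 0.0
```

```bash
python3 - <<'E'
from h import *
t=manip.capture("top"); o,w=wrist(); print(o["ee_pos"],o["ee_rot"],o["wrist_force"])
a=cv2.resize(w["pixels"][:,:,::-1],(400,300)); b=cv2.resize(t["pixels"][150:300,220:420,::-1],(400,300),interpolation=cv2.INTER_CUBIC)
cv2.imwrite("pics/g4.png",np.hstack([a,b]))
for n,p in(("w",w),("t",t)):
  for k,z in(("knob",.122),("module",.012)):
    for x in manip.landmark_of(k,p)[:2]: print(n,k,np.round(x["at"]),x["confidence"],atz(p,x["at"],z))
E
```

```text
[ 0.4728 -0.08    0.216 ] [179.8145  -0.3611  16.8296] [ 1.4933 -0.1177  4.0181]
w knob [320. 242.] 0.86 [ 0.4691 -0.0793  0.122 ]
w module [426. 150.] 0.94 [ 0.5629 -0.1639  0.012 ]
t module [313. 252.] 0.69 [ 0.5632 -0.1702  0.012 ]
```

View pics/g4.png

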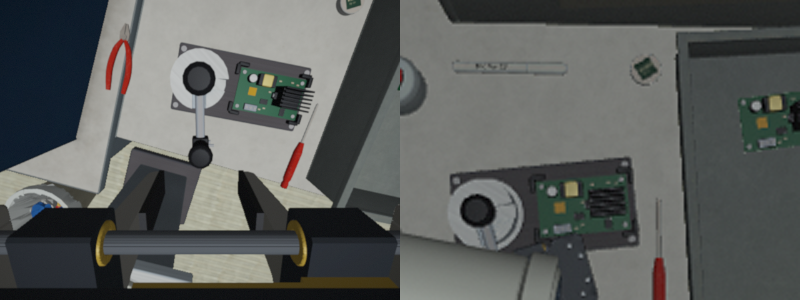

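The arm is parked: the wrist view shows it along the stand's +y, with the knob at (200,155), and the module is free. I'll go over the heat sink.

```bash
python3 -c "
from h import *
rows([((.5665,-.192,.19),96.5,13)],70)"
```

```text
0.12 0.26 0.04 0 0 -0.107 70; 0.08 0.27 0.03 0 0 -0.107 70; 0.06 0.28 0.04 0 0 -0.107 70; 0.03 0.29 0.03 0 0 -0.107 70; -0 0.29 0.04 0 0 -0.107 70; 
-0.04 0.28 0.04 0 0 -0.107 70; -0.06 0.28 0.03 0 0 -0.107 70; -0.09 0.27 0.04 0 0 -0.107 70; -0.12 0.26 0.04 0 0 -0.107 70; -0.15 0.24 0.03 0 0 -0.107 70; 
-0.18 0.23 0.04 0 0 -0.107 70; -0.19 0.21 0.03 0 0 -0.107 70; -0.22 0.19 0.04 0 0 -0.106 70; 
-> [ 0.5667 -0.192   0.19  ] 96.47373331638022
```

Call:
{"api": "step_arm", "payload": {
  "steps": "0.12 0.26 0.04 0 0 -0.107 60; 0.08 0.27 0.03 0 0 -0.107 60; 0.06 0.28 0.04 0 0 -0.107 60; 0.03 0.29 0.03 0 0 -0.107 60; 0 0.29 0.04 0 0 -0.107 60"
}}

```text
t: 9.85
ee_pos: [0.5072, -0.123, 0.2012]
ee_rot: [-179.8, 0.1, 47.8]
wrist_force: [0.1, -0.4, 0.9]
grip_width: 0.0598
finger_force: 0.0
```

Call:
{"api": "step_arm", "payload": {
  "steps": "-0.04 0.28 0.04 0 0 -0.107 60; -0.06 0.28 0.03 0 0 -0.107 60; -0.09 0.27 0.04 0 0 -0.107 60; -0.12 0.26 0.04 0 0 -0.107 60; -0.15 0.24 0.03 0 0 -0.107 60"
}}

```text
t: 10.27
ee_pos: [0.5442, -0.1661, 0.1936]
ee_rot: [-179.8, -0.0, 78.4]
wrist_force: [0.1, -0.3, 0.6]
grip_width: 0.06
finger_force: 0.0
```

Call:
{"api": "step_arm", "payload": {
  "steps": "-0.18 0.23 0.04 0 0 -0.107 60; -0.19 0.21 0.03 0 0 -0.107 60; -0.22 0.19 0.04 0 0 -0.106 60; 0 0 0 0 0 0 60; 0 0 0 0 0 0 60"
}}

```text
t: 10.68
ee_pos: [0.5668, -0.1919, 0.1896]
ee_rot: [-179.8, -0.1, 96.2]
wrist_force: [0.1, 1.0, 0.2]
grip_width: 0.0598
finger_force: 0.0
```

```bash
python3 - <<'E'
from h import *
t=manip.capture("top"); o,w=wrist(); print(o["ee_pos"],o["ee_rot"],o["wrist_force"])
cv2.imwrite("pics/g5.png",cv2.resize(w["pixels"][50:350,120:520,::-1],(800,600)))
for k,z in(("knob",.122),("module",.012)):
    for x in manip.landmark_of(k,w)[:2]: print(k,np.round(x["at"]),x["confidence"],atz(w,x["at"],z))
E
```

```text
[ 0.5666 -0.1917  0.19  ] [-179.8613   -0.0716   96.2415] [ 0.6121 -0.0387 -0.1845]
knob [182.  56.] 0.73 [ 0.4674 -0.0783  0.122 ]
module [320. 188.] 0.86 [ 0.5603 -0.1644  0.012 ]
```

View pics/g5.png

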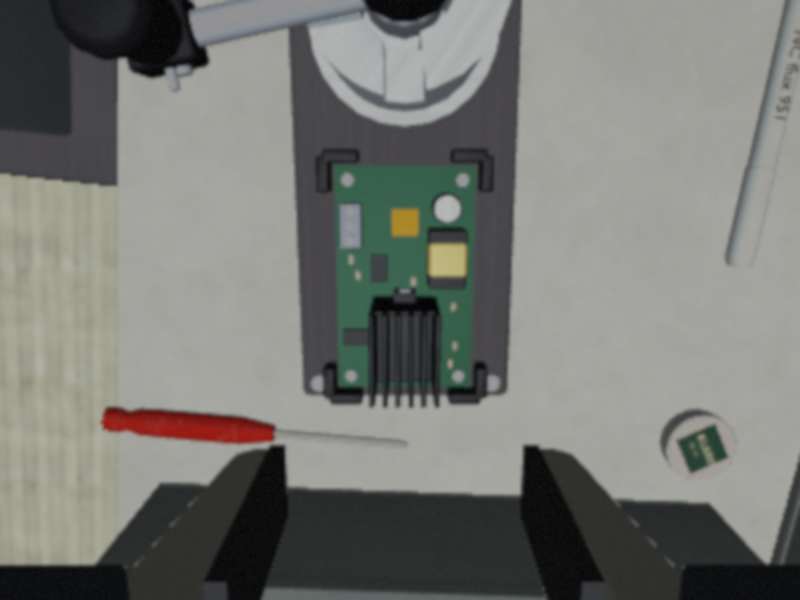

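The heat sink top spans columns 372-440 and rows 310-405 in the crop, and the module is aligned with the tool.

```bash
python3 - <<'E'
from h import *
o,w=wrist(); print(o["ee_pos"])
for u,v in((405,357),(372,312),(440,312),(372,403),(440,403)): print(atz(w,(120+u/2,50+v/2),.07))
for u,v in((347,180),(462,180),(351,377),(458,376)): print("hole",atz(w,(120+u/2,50+v/2),.0224))
E
```

```text
[ 0.5671 -0.1916  0.1911]
[ 0.5661 -0.1897  0.07  ]
[ 0.5504 -0.1722  0.07  ]
[ 0.5783 -0.1691  0.07  ]
[ 0.5544 -0.2115  0.07  ]
[ 0.5833 -0.2082  0.07  ]
hole [ 0.5318 -0.122   0.0224]
hole [ 0.584  -0.1161  0.0224]
hole [ 0.5423 -0.2151  0.0224]
hole [ 0.5945 -0.2086  0.0224]
```

Call:
{"api": "step_arm", "payload": {
  "steps": "0 0 0.8 0 0 0 60; 0 0 0.8 0 0 0 60; 0 0 0.8 0 0 0 60; 0 0 0.7 0 0 0 60; 0 0 0.3 0 0 0 60",
  "squeeze": 45
}}

```text
t: 11.35
ee_pos: [0.5654, -0.1911, 0.0522]
ee_rot: [-179.8, -0.1, 96.4]
wrist_force: [-1.9, 0.3, -0.5]
grip_width: 0.0597
finger_force: 0.0
```

Call:
{"api": "step_arm", "payload": {
  "steps": "0 0 0.35 0 0 0 60; 0 0 0 0 0 0 60; 0 0 0 0 0 0 40; 0 0 0 0 0 0 20; 0 0 0 0 0 0 20"
}}

```text
t: 11.77
ee_pos: [0.5687, -0.1924, 0.0429]
ee_rot: [179.9, 0.1, 96.5]
wrist_force: [0.3, 0.3, -0.0]
grip_width: 0.0421
finger_force: 0.0
```

Call:
{"api": "step_arm", "payload": {
  "steps": "0 0 0 0 0 0 20; 0 0 0 0 0 0 20; 0 0 0 0 0 0 20; 0 0 0 0 0 0 20"
}}

```text
t: 12.1
ee_pos: [0.568, -0.1923, 0.0424]
ee_rot: [180.0, 0.0, 96.5]
wrist_force: [-1.8, -0.4, 8.2]
grip_width: 0.0297
finger_force: 45.0
```

Call:
{"api": "step_arm", "payload": {
  "steps": "0 0 0 0 0 0 20; 0 0 -0.1 0 0 0 20; 0 0 -0.2 0 0 0 20; 0 0 -0.3 0 0 0 20; 0 0 0 0 0 0 20"
}}

```text
t: 12.52
ee_pos: [0.569, -0.1925, 0.0679]
ee_rot: [179.8, 0.1, 96.5]
wrist_force: [0.7, 0.8, -2.5]
grip_width: 0.0298
finger_force: 45.0
```

```bash
python3 - <<'E'
from h import *
o,w=wrist(); print(o["ee_pos"],o["wrist_force"],o["ft_torque"],o["grip_width"])
a=cv2.resize(w["pixels"][100:400,120:520,::-1],(533,400)); s=cv2.resize(manip.capture("scene")["pixels"][160:310,200:300,::-1],(267,400))
cv2.imwrite("pics/g6.png",np.hstack([a,s]))
e=o["ee_pos"]; C=np.array([.598,-.380]); cy=np.array([.9976,.07])
m=C-.072*cy; print("module target",m); a=np.radians(94); T=m-.027*np.array([np.cos(a),np.sin(a)]); print("tcp",T)
rows([((e[0],e[1],.175),96.5,4),((*T,.175),94,7)],20)
E
```

```text
[ 0.569  -0.1925  0.0679] [ 0.7286  0.8433 -2.5445] [-0.0772 -0.1101  0.0011] 0.029844391684283402
module target [ 0.5262 -0.385 ]
tcp [ 0.5281 -0.412 ]
-0 0 -0.68 0 0 -0 20; -0 0.01 -0.68 0 0 -0 20; -0.01 0 -0.68 0 0 -0 20; 0 0.01 -0.68 0 0 -0 20; 
-> [ 0.5691 -0.1926  0.1751] 96.47464152692105
-0.76 -0.23 0 0 0 0.006 20; -0.77 -0.23 0 0 0 0.006 20; -0.76 -0.23 0 0 0 0.007 20; -0.77 -0.22 0 0 0 0.006 20; -0.76 -0.21 0 0 0 0.006 20; 
-0.77 -0.21 0 0 0 0.006 20; -0.77 -0.21 0 0 0 0.006 20; 
-> [ 0.528  -0.4119  0.1751] 94.01092300785847
```

View pics/g6.png

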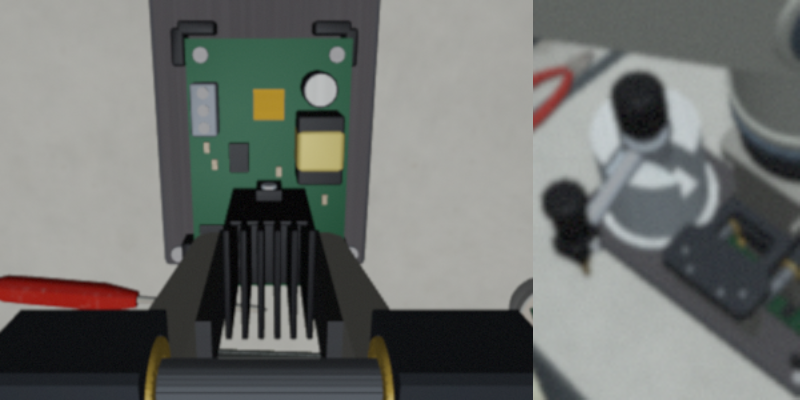

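The module is gripped at the heat sink and lifted level, with 2.5 N on the wrist. The right inset shows the arm still parked at (570,210). Now I lift clear of the rim and carry it over.

Call:
{"api": "step_arm", "payload": {
  "steps": "0 0 -0.4 0 0 0 20; 0 0 -0.6 0 0 0 20; 0 0 -0.7 0 0 0 20; 0 0 -0.6 0 0 0 20; 0 0 -0.4 0 0 0 20"
}}

```text
t: 13.03
ee_pos: [0.5682, -0.1923, 0.1755]
ee_rot: [179.9, 0.0, 96.5]
wrist_force: [0.5, 0.0, -1.6]
grip_width: 0.0299
finger_force: 45.0
```

Call:
{"api": "step_arm", "payload": {
  "steps": "-0.2 -0.06 0 0 0 0.004 20; -0.4 -0.12 0 0 0 0.004 20; -0.5 -0.15 0 0 0 0.004 20; -0.5 -0.15 0 0 0 0.004 20; -0.5 -0.15 0 0 0 0.004 20"
}}

```text
t: 13.45
ee_pos: [0.5502, -0.2792, 0.1717]
ee_rot: [-179.9, -0.0, 95.3]
wrist_force: [0.2, -0.3, -2.6]
grip_width: 0.0294
finger_force: 45.0
```

Call:
{"api": "step_arm", "payload": {
  "steps": "-0.5 -0.15 0 0 0 0.004 20; -0.5 -0.15 0 0 0 0.004 20; -0.5 -0.15 0 0 0 0.004 20; -0.5 -0.14 0 0 0 0.004 20; -0.5 -0.14 0 0 0 0.004 20"
}}

```text
t: 13.87
ee_pos: [0.5294, -0.3814, 0.1714]
ee_rot: [-179.9, -0.1, 94.2]
wrist_force: [-1.0, -0.2, -3.0]
grip_width: 0.0294
finger_force: 45.0
```

Call:
{"api": "step_arm", "payload": {
  "steps": "-0.4 -0.1 0 0 0 0.004 20; -0.3 -0.08 0 0 0 0 20; -0.1 0 0 0 0 0 20; 0 0 0 0 0 0 20; 0 0 0 0 0 0 20"
}}

```text
t: 14.28
ee_pos: [0.5257, -0.4122, 0.1729]
ee_rot: [-180.0, -0.1, 93.9]
wrist_force: [-0.0, 0.7, -3.3]
grip_width: 0.0297
finger_force: 45.0
```

```bash
python3 - <<'E'
from h import *
t=manip.capture("top"); s=manip.capture("scene"); o,w=wrist(); print(o["ee_pos"],o["ee_rot"],o["wrist_force"],o["grip_width"])
W=cv2.resize(w["pixels"][:,:,::-1],(400,300)); b=cv2.resize(t["pixels"][150:330,300:500,::-1],(400,360),interpolation=cv2.INTER_CUBIC)
q=cv2.resize(s["pixels"][130:430,180:580,::-1],(400,300))
cv2.imwrite("pics/g7.png",np.hstack([np.vstack([W,q]),np.vstack([b,np.zeros((240,400,3),np.uint8)])]))
for x in manip.landmark_of("tested_module",w)[:3]: print(np.round(x["at"]),x["confidence"],atz(w,x["at"],.004),atz(w,x["at"],.143))
rows([((.528,-.412,.1),94,3)],20)
E
```

```text
[ 0.526  -0.4118  0.1733] [-179.9905   -0.0329   93.9954] [ 0.6849  0.3567 -3.1304] 0.029496488806520903
[469. 217.] 0.68 [ 0.6668 -0.4009  0.004 ] [ 0.6066 -0.3738  0.143 ]
-0 0.02 0.61 0 0 0 20; -0 0.01 0.61 0 0 0 20; -0.01 0.02 0.62 0 0 0 20; 
-> [ 0.5281 -0.4122  0.0999] 94.01092096629462
```

View pics/g7.png

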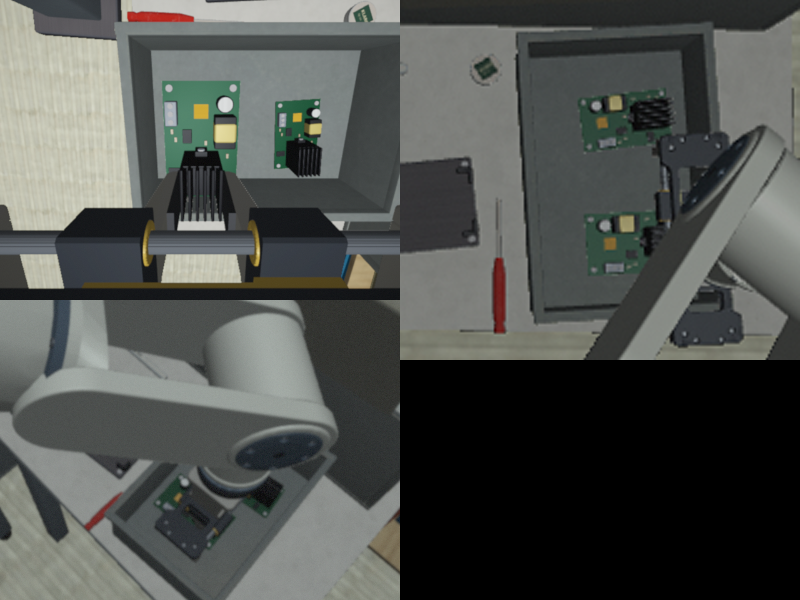

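The module hangs level over the free near half of the crate. In the top crop it is at (615,245), and the tested module at (615,120) is well clear. I'm lowering it.

Call:
{"api": "step_arm", "payload": {
  "steps": "0 0.03 0.4 0 0 0 20; 0 0.02 0.6 0 0 0 20; 0 0 0.7 0 0 0 20; 0 0 0.7 0 0 0 20; 0 0 0.4 0 0 0 20"
}}

```text
t: 14.9
ee_pos: [0.5269, -0.4111, 0.0586]
ee_rot: [-179.9, -0.1, 94.0]
wrist_force: [-1.0, 0.8, -3.2]
grip_width: 0.0296
finger_force: 45.0
```

Call:
{"api": "step_arm", "payload": {
  "steps": "0 0 0.3 0 0 0 20; 0 0 0.15 0 0 0 20; 0 0 0 0 0 0 20; 0 0 0 0 0 0 20"
}}

```text
t: 15.23
ee_pos: [0.5284, -0.4128, 0.0442]
ee_rot: [180.0, 0.0, 94.0]
wrist_force: [-0.0, -0.3, -2.6]
grip_width: 0.0298
finger_force: 45.0
```

Call:
{"api": "step_arm", "payload": {
  "steps": "0 0 0.1 0 0 0 20; 0 0 0.08 0 0 0 20; 0 0 0 0 0 0 20; 0 0 0 0 0 0 20"
}}

```text
t: 15.57
ee_pos: [0.5278, -0.4127, 0.0364]
ee_rot: [180.0, 0.0, 93.9]
wrist_force: [0.8, -0.3, -2.4]
grip_width: 0.0295
finger_force: 45.0
```

Call:
{"api": "step_arm", "payload": {
  "steps": "0 0 0.03 0 0 0 20; 0 0 0 0 0 0 20; 0 0 0 0 0 0 20"
}}

```text
t: 15.82
ee_pos: [0.5278, -0.4127, 0.0351]
ee_rot: [180.0, 0.0, 94.0]
wrist_force: [-0.3, -0.5, -2.6]
grip_width: 0.0294
finger_force: 45.0
```

Call:
{"api": "step_arm", "payload": {
  "steps": "0 0 0.02 0 0 0 20; 0 0 0 0 0 0 20; 0 0 0 0 0 0 20"
}}

```text
t: 16.07
ee_pos: [0.5279, -0.4128, 0.0346]
ee_rot: [180.0, 0.0, 94.0]
wrist_force: [-1.3, 0.8, 2.6]
grip_width: 0.0296
finger_force: 45.0
```

Call:
{"api": "step_arm", "payload": {
  "steps": "0 0 0.02 0 0 0 20; 0 0 0 0 0 0 20; 0 0 0 0 0 0 20"
}}

```text
t: 16.32
ee_pos: [0.5279, -0.4128, 0.0346]
ee_rot: [180.0, 0.0, 94.0]
wrist_force: [-4.1, 2.4, 9.0]
grip_width: 0.0295
finger_force: 45.0
```

The module is seated: the wrist force changed sign at the expected height of 0.0346. I'm releasing it.

Call:
{"api": "step_arm", "payload": {
  "steps": "0 0 -0.02 0 0 0 28; 0 0 0 0 0 0 35; 0 0 0 0 0 0 45; 0 0 0 0 0 0 56; 0 0 0 0 0 0 56"
}}

```text
t: 16.73
ee_pos: [0.5279, -0.4127, 0.0341]
ee_rot: [180.0, 0.0, 94.0]
wrist_force: [-0.8, 0.6, 0.6]
grip_width: 0.0528
finger_force: 0.0
```

Call:
{"api": "step_arm", "payload": {
  "steps": "0 0 0 0 0 0 56; 0 0 -0.4 0 0 0 56; 0 0 -0.8 0 0 0 56; 0 0 -0.9 0 0 0 56; 0 0 -0.9 0 0 0 56"
}}

```text
t: 17.15
ee_pos: [0.5273, -0.4123, 0.1549]
ee_rot: [-179.9, -0.1, 94.0]
wrist_force: [0.8, -0.8, -0.5]
grip_width: 0.056
finger_force: 0.0
```

Call:
{"api": "step_arm", "payload": {
  "steps": "0 0 -0.9 0 0 0 56; 0 0 -0.6 0 0 0 56; 0 -0.8 0 0 0 0 56; 0 -0.8 0 0 0 0 56; 0 -0.8 0 0 0 0 56"
}}

```text
t: 17.57
ee_pos: [0.4313, -0.4192, 0.2147]
ee_rot: [180.0, 0.1, 94.0]
wrist_force: [0.3, -0.4, -0.3]
grip_width: 0.056
finger_force: 0.0
```

Call:
{"api": "step_arm", "payload": {
  "steps": "0 -0.8 0 0 0 0 56; 0 0 0 0 0 0 56; 0 0 0 0 0 0 56"
}}

```text
t: 17.82
ee_pos: [0.399, -0.4218, 0.2146]
ee_rot: [180.0, 0.0, 93.8]
wrist_force: [0.0, 0.5, 0.0]
grip_width: 0.056
finger_force: 0.0
```

```bash
python3 - <<'E'
from h import *
t=manip.capture("top"); s=manip.capture("scene"); o,w=wrist(); print(o["t"],o["ee_pos"],o["wrist_force"])
W=cv2.resize(w["pixels"][:,:,::-1],(400,300)); b=cv2.resize(t["pixels"][150:330,180:500,::-1],(800,450),interpolation=cv2.INTER_CUBIC)[:300]
q=cv2.resize(s["pixels"][130:430,180:580,::-1],(400,300))
cv2.imwrite("pics/g8.png",np.vstack([np.hstack([W,q]),b]))
E
```

```text
17.9167 [ 0.4008 -0.4218  0.2145] [-0.2415 -0.8125  0.2427]
```

View pics/g8.png

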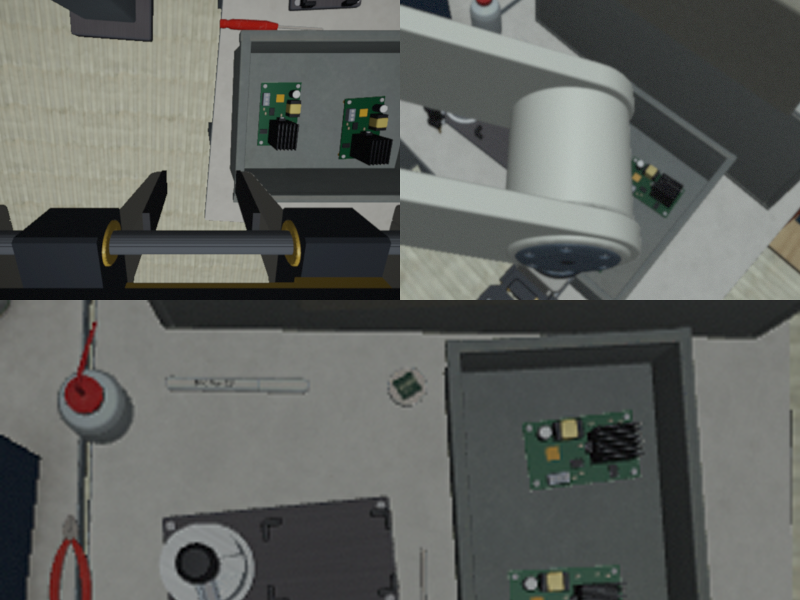

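The final views show the module standing flat in the near half of the crate, at (280,115) in the wrist view and clear of the tested one. The arm is still parked and the other items have not moved.

```bash
python3 -c "
from bench import manip
print(manip.hand_in())"
```

```text
the job is handed in; nothing more can be done
None
```

The job is handed in at about 18 s: the probe arm is parked in its notch, and the module stands on its feet in the near half of the crate, clear of the tested one; nothing else looked moved in the last pictures.

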